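# Stow the clip tins under the filing rack

### The arm

A 6-joint arm with a two-finger parallel gripper is mounted at the origin on the work surface. World frame = base frame: x ahead of the robot, y to its left, z up, the work surface at z = 0. Lengths are in m, angles in rad, forces in N, time in s.
With the tool pointing down it reaches from about 0.275 to 0.725 m from the base axis. Payload 5.6 kg.
Tool frame: the origin (TCP) lies midway between the tips of the shut fingers; the grasp point (between the pads) lies 19 mm behind it; z points along the fingers, y is the direction in which the jaws open and shut (so a half turn about z gives the same grasp; the last joint's range is limited). The gripper opens to 85 mm and grips with 20 to 120 N. Pads are 22 mm wide; open, the fingers measure 114 mm over their backs; the gripper's body (76 mm by 85 mm) begins 54 mm behind the grasp point. The pads swing forward as they close: fully open they stand 13 mm farther back than shut.
Start: joints at [-0.861, 0.255, 0.108, 0, -1.424, -0.285], TCP at [0.227, -0.501, 0.231] pointing down, gripper open.
Joint ranges: [-2.95, 2.95], [-1.21, 1.97], [-1.09, 1.5], [-2.87, 1.71], [-2.94, -0.07], [-3.05, 3.05]. Speed limits (rad/s): [2.57, 2.57, 3.14, 3.14, 3.14, 3.14].

### API

Orientations are given as [roll, pitch, yaw] about the fixed x, y, z axes, in that order (R = Rz(yaw) Ry(pitch) Rx(roll)).
In Python, from bench import r gives the robot as it stands. The module is installed in compiled form; this text tells all that it offers. Calls block until the motion is done:
- r.move_pose(position, orientation): joint-space move of the TCP to a pose.
- r.line_to(position, ori=None, velocity=0.15): straight line of the TCP; ori=None keeps the orientation; velocity is the mean speed in m/s.
- r.movej(angles): joint-space move.
- r.set_gripper(opening, strength=None): opening from 0.0 (shut) to 1.0 (fully open); strength is the grip in N (None keeps the last); returns when the fingers have stopped.
- r.pause(seconds).
- r.inverse_kinematics(position, orientation): joint angles nearest the present ones, or None.
- r.observe(): the state.
- r.capture(name): name is "side" or "top"; returns the picture (420x560x3 uint8, red, green, blue); there is no depth.
- r.camera_model(name): a dict with "intrinsics" (3x3 intrinsics, pixels), "extrinsics" (4x4, takes a point from world to camera coordinates). Camera axes: x right, y up, looking along -z (the intrinsics and any distortion apply to the point x, -y, -z); pixel columns grow to the right and rows downward; lengths in m; the calibration is good to about 2 mm. A picture is of the moment at which its call begins. camera_model takes no time and is no camera call.
A pose or a line that the arm cannot do raises r.Unreachable and nothing moves.
- r.sign_off(): hands the job in, once; it reports no verdict.
The state is a dict: "t": time; "joint_positions": joint angles; "dq": joint speeds; "effort": joint torques, N m; "position": TCP position; "ee_rot": TCP orientation; "force": force on the tool from outside, world axes, zero at the start; "wrist_torque": the same for the moment, N m; "width": opening from 0.0 (shut) to 1.0 (fully open).
Only numpy, scipy, OpenCV 4.12 (cv2) and the standard library are available. Lean on these libraries where they do the work, as an engineer would, in place of code of your own. Each camera call takes 0.05 s, during which the arm holds its last target. There are 200 camera calls.

### The job

Before anything else, press the shelving's red stop button fully down. Then nest all the clip tins that are there, each inside the next larger one and the largest standing in the green tray, and slide the tray in under the low rack between its posts until its front wall is flush with the rack's front edge and square to it, with only the tongue and pull left sticking out and nothing knocking against the deck. Last, turn the red stop button clockwise as far as it goes to reset it, and leave the other things on the desk where they are.

Things in the scene. Friction and masses are not known exactly. Their poses are not given: they have to be found in the camera images.
- cup0_mid (a point): mid-grey round clip tin, size 1 of 5 counting from the largest (always present): open at the top, slightly tapered, 70 mm outside at the rim, 66 mm at the foot, 38 mm tall, wall 2.2 mm, floor 5 mm thick. The point is on its axis, half-way up; z up. It starts upright on the desk.
- cup1_mid (a point): orange round clip tin, size 2 of 5 counting from the largest (may be absent): open at the top, slightly tapered, 59 mm outside at the rim, 55 mm at the foot, 42 mm tall, wall 2.2 mm, floor 5 mm thick. The point is on its axis, half-way up; z up. It starts upright on the desk. Seated in a larger tin its rim stands at least 9 mm above the larger one's rim.
- cup2_mid (a point): pale blue round clip tin, size 3 of 5 counting from the largest (may be absent): open at the top, slightly tapered, 48 mm outside at the rim, 44 mm at the foot, 46 mm tall, wall 2.2 mm, floor 5 mm thick. The point is on its axis, half-way up; z up. It starts upright on the desk. Seated in a larger tin its rim stands at least 9 mm above the larger one's rim.
- cup3_mid (a point): very dark grey round clip tin, size 4 of 5 counting from the largest (may be absent): open at the top, slightly tapered, 37 mm outside at the rim, 33 mm at the foot, 50 mm tall, wall 2.2 mm, floor 5 mm thick. The point is on its axis, half-way up; z up. It starts upright on the desk. Seated in a larger tin its rim stands at least 9 mm above the larger one's rim.
- cup4_mid (a point): yellow round clip tin, size 5 of 5 counting from the largest (may be absent): open at the top, slightly tapered, 26 mm outside at the rim, 22 mm at the foot, 54 mm tall, wall 2.2 mm, floor 5 mm thick. The point is on its axis, half-way up; z up. It starts upright on the desk. Seated in a larger tin its rim stands at least 9 mm above the larger one's rim.
- tray_in (a point): green low tray, loose, about 0.6 kg, 120 mm deep (its x) by 150 mm wide (its y), walls 4 mm thick and 20 mm high, floor 4 mm thick; the point is the centre of the upper side of its floor. x points to the tray's back, away from the pull; z up. It slides on the desk.
- tray_pull (a point): the tray's pull: a black upright plate 10 mm thick (along tray x), 50 mm wide (tray y), from 4 to 60 mm above the desk, 130 mm in front of (at -x from) the tray's centre, joined to the tray by a flat tongue 4 mm thick. The point is in its middle, 40 mm above the desk (36 mm above tray_in).
- rack_edge (a point): steel rack, fixed to the desk; the point is on the desk straight below the middle of the deck's front edge. x points inwards under the rack, z up. Posts 22 mm square stand at each corner, leaving 328 mm clear between them in y, centred on this point. A stop bar 14 mm high lies on the desk across the rack, its face at x = 123 mm, so the tray against it stands 3 mm in from flush. With the tray's front wall flush with the deck's edge, the tray's centre is at x = 60 mm.
- deck: the rack's slatted deck, the overhang, 372 mm wide and 170 mm deep from the front edge inwards, 100 mm above the desk on its underside, 114 mm on top; flat files lie on its rear half at both ends, up to 156 mm above the desk. Its origin is that of rack_edge.
- stop_top (a point): top centre of the red mushroom head of the shelving's stop station: head 40 mm across and 19 mm high (upright sides from 3 to 14 mm above its underside), on a fixed yellow box 85 mm square and 58 mm high. Untouched, the top is 88 mm above the desk and the head's underside 11 mm above the box. z up.
- stop (a joint): press travel of the head, 0 (up) to 0.006 m (fully down). About 7 N is needed; it stays where it is left, and this reading stays at 0.006 afterwards: the head is brought up again by turning, not by this joint.
- stop_turn (a joint): turn of the red head about the vertical, 0 to 1.0 rad, growing clockwise seen from above; starts at 0. Turning raises the head 6 mm per rad, so at 1.0 the pressed head is back up. It is stiff (0.05 N m) and stays where it is left.
- stapler: blue and black stapler, 130 x 30 x 44 mm; a bystander. Origin at the centre of its underside.
- stamp: dark wooden hand stamp, 36 mm across, 73 mm tall; a bystander. Origin at the centre of its underside.
- eraser: white eraser, 50 x 22 x 14 mm; a bystander. Origin at the centre of its underside.
- tape: black tape dispenser, 120 x 50 x 74 mm; a bystander. Origin at the centre of its underside.
- glue: white glue stick with red cap, 28 mm across, 90 mm tall; a bystander. Origin at the centre of its underside.
Not all that is in view belongs to the job. What is shaped like the part that bears stop_top but pink is not meant.

How it is judged:
By the outcome, as a careful person would: the job done as asked, in the order asked, and still so for the second after the job is handed in, with the robot touching nothing.
Of cup1, cup2, cup3, cup4 only 2 to 4 are there at a start; the rules pass over those that are not, and their reading is None.
At some moment in a run one of tray, cup0, cup1 may be knocked a few centimetres aside while the robot is not near it.
It also fails if it takes over 210 s, if anything falls off the work surface, if the arm or the gripper's body presses on something with over 40 N, if the wrist force passes 120 N, or if a joint passes its speed limit or range.

## Working session

There is one attempt and no reset: what is moved stays moved. The work goes in short steps, each a Python script; the robot and the scene stay as the last script left them, time stands still between calls to the robot, and variables do not carry over. Pictures are saved under pics/ and viewed, about 12 in all and at most 16, crops included, and the job is handed in when it is done.

```bash
mkdir -p pics; python3 - <<'E'
from bench import r
import cv2,numpy as np
np.set_printoptions(precision=4,suppress=True)
for n in("top","side"):
    im=r.capture(n); cv2.imwrite(f"pics/{n}0.png",im[:,:,::-1]); m=r.camera_model(n); print(n,m)
print(r.observe())
E
```

```text
top {'intrinsics': array([[496.8598,   0.    , 273.745 ],
       [  0.    , 496.8598, 208.7655],
       [  0.    ,   0.    ,   1.    ]]), 'extrinsics': array([[ 0.008 , -1.    , -0.0007,  0.0108],
       [ 0.9955,  0.0079,  0.0947, -0.5314],
       [-0.0947, -0.0015,  0.9955, -1.1773],
       [ 0.    ,  0.    ,  0.    ,  1.    ]])}
side {'intrinsics': array([[394.4254,   0.    , 278.3473],
       [  0.    , 394.4254, 209.1019],
       [  0.    ,   0.    ,   1.    ]]), 'extrinsics': array([[-0.6869, -0.7268,  0.0011,  0.3651],
       [ 0.3692, -0.3476,  0.8619, -0.2847],
       [-0.626 ,  0.5924,  0.5071, -0.5566],
       [ 0.    ,  0.    ,  0.    ,  1.    ]])}
{'t': 0.1, 'joint_positions': array([-0.8614,  0.2557,  0.1072, -0.0004, -1.4239, -0.2846]), 'dq': array([ 0.0005, -0.0024,  0.0027,  0.002 ,  0.0006,  0.0006]), 'effort': array([ -0.0015, -38.7603,  23.8477,   5.3778,  -0.0037,  -0.    ]), 'position': array([ 0.2265, -0.5007,  0.2305]), 'ee_rot': array([ 3.1399, -0.0001, -2.7169]), 'force': array([ 1.0785,  0.5813, -1.0718]), 'wrist_torque': array([-0.0178, -0.0081,  0.0365]), 'width': 1.0029149501392334}
```

View pics/top0.png

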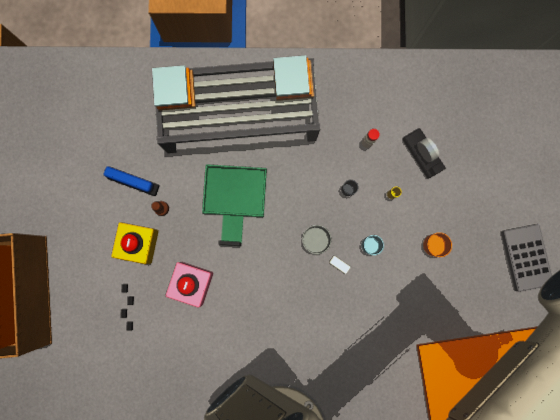

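View pics/side0.png

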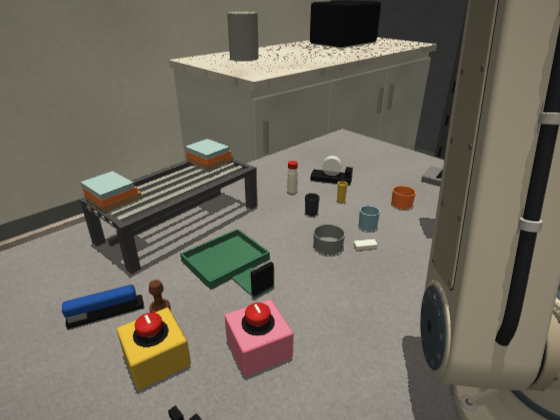

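Top view: yellow-box button at (131,243), pink decoy at (187,285). All five tins are there: grey (316,240), orange (437,245), blue (372,245), dark (349,188) and yellow (394,193). The tray is at (235,190) with its pull at (231,240), and the rack front edge is around row 150. Things that could be mistaken for the button: only the pink box. For the dark tin: the tape (425,150) and stamp (160,208). For the yellow tin: the glue (372,137). I'll check these in close crops.

```bash
cat > h.py <<'E'
from bench import r
import cv2,numpy as np
np.set_printoptions(precision=4,suppress=True)
def p2w(u,v,z,n="top"):
    m=r.camera_model(n);K=m["intrinsics"];E=m["extrinsics"]
    d=np.linalg.inv(K)@[u,v,1];d=E[:3,:3].T@(d*[1,-1,-1]);c=-E[:3,:3].T@E[:3,3]
    return c+d*(z-c[2])/d[2]
def w2p(p,n="top"):
    m=r.camera_model(n);E=m["extrinsics"];q=(E@np.r_[p,1])[:3]*[1,-1,-1];q=m["intrinsics"]@q
    return q[:2]/q[2]
def crop(im,u0,v0,u1,v1,s,name):
    cv2.imwrite(f"pics/{name}.png",cv2.resize(im[v0:v1,u0:u1,::-1],None,fx=s,fy=s,interpolation=cv2.INTER_CUBIC))
E
python3 - <<'E'
import cv2
im=cv2.imread("pics/top0.png")[:,:,::-1]
from h import crop
crop(im,295,165,465,275,4.7,"c1"); crop(im,100,50,330,270,2.7,"c2")
E
```

```text
(no output)
```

View pics/c1.png

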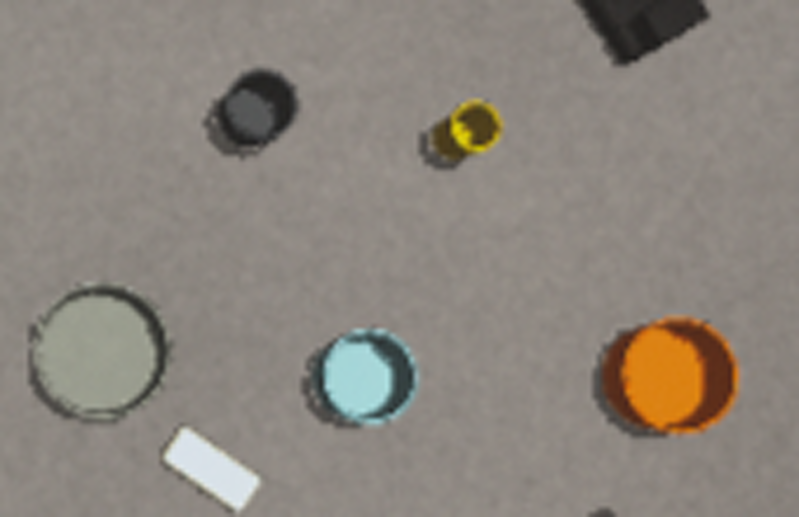

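View pics/c2.png

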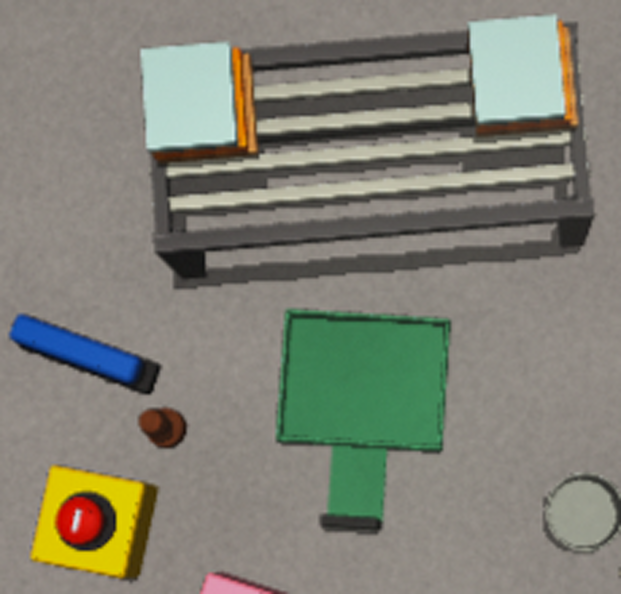

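```bash
python3 - <<'E'
from h import *
A=lambda x,y,z:p2w(295+(x+.5)/4.7-.5,165+(y+.5)/4.7-.5,z)
B=lambda x,y,z:p2w(100+(x+.5)/2.7-.5,50+(y+.5)/2.7-.5,z)
for n,x,y,z,rad in[("g",99,354,.038,69),("o",678,375,.042,61),("b",367,376,.046,49),("d",259,107,.05,38),("y",477,126,.054,27)]:
    c=A(x,y,z);print(n,c,np.hypot(c[0],c[1]),"dia",2*np.linalg.norm(A(x+rad,y,z)-c))
print("stop",B(79,520,.088))
T=np.array([B(*p,.022) for p in[(285,310),(450,320),(441,450),(277,441)]])
print("tray c",T.mean(0),"W",np.linalg.norm(T[0]-T[1]),np.linalg.norm(T[2]-T[3]),"D",np.linalg.norm(T[1]-T[2]),np.linalg.norm(T[0]-T[3]))
yaw=lambda d:np.arctan2(d[1],d[0])
print("yaw",yaw(T[0]-T[3]),yaw(T[1]-T[2]),yaw(T[0]-T[1])-np.pi/2)
print("pull top",B(350.5,522,.06),"ends",B(320,522,.06),B(381,522,.06))
for z,pl,pr in((.114,(156,250),(593,216)),(.1,(156,250),(593,216)),(.114,(156,238),(593,204))):
    L=B(*pl,z);R=B(*pr,z);print("rack",L,R,np.linalg.norm(L-R),"mid",(L+R)/2,"yaw",yaw(L-R)-np.pi/2)
for p in [(148,318)]: print("stop side",p2w(*p,.088,"side"))
E
```

```text
g [ 0.4564 -0.0853  0.038 ] 0.46433759419481563 dia 0.06987576248013541
o [ 0.4481 -0.3769  0.042 ] 0.5854913769693931 dia 0.061491149197567506
b [ 0.4462 -0.2193  0.046 ] 0.49719255347489144 dia 0.049234902263824924
d [ 0.5816 -0.1653  0.05  ] 0.6046059003651352 dia 0.03847381059395704
y [ 0.5722 -0.2745  0.054 ] 0.6346660609771292 dia 0.027218568133237864
stop [0.446  0.3444 0.088 ]
tray c [0.5758 0.1117 0.022 ] W 0.1498802311963905 0.14753898273748317 D 0.11838293292182847 0.11933185767986586
yaw -0.039149218580674945 -0.05883790324523791 -0.0533657571031132
pull top [0.4469 0.1177 0.06  ] ends [0.4467 0.144  0.06  ] [0.4471 0.0913 0.06  ]
rack [0.6724 0.2801 0.114 ] [ 0.7044 -0.0873  0.114 ] 0.36878440505054555 mid [0.6884 0.0964 0.114 ] yaw 0.08699181649562404
rack [0.6756 0.2835 0.1   ] [ 0.7081 -0.0886  0.1   ] 0.3734427973309539 mid [0.6918 0.0975 0.1   ] yaw 0.08699181649562338
rack [0.6827 0.2804 0.114 ] [ 0.7148 -0.0873  0.114 ] 0.36910470017663877 mid [0.6987 0.0966 0.114 ] yaw 0.08705317976865423
stop side [0.4499 0.3451 0.088 ]
```

c1 shows the five tin rims: grey (99,354), blue (367,376), orange (678,375), dark (259,107), yellow (477,126). c2 shows the red head on the yellow box at (79,520), the tray corners and the rack front beam. The sizes I measured match the given ones to about 2 mm. I'll press the button first.

```bash
cat >> h.py <<'E'
P=np.pi
def O(yaw): return [P,0,yaw]
def go(x,y,z,yaw): r.move_pose([x,y,z],O(yaw))
def down(x,y,z0,z1,lim,step=.001,yaw=None):
    """step down until the upward force has grown by lim; returns z, force"""
    f0=r.observe()["force"][2]; z=z0; f=0
    while z>z1:
        z-=step; r.line_to([x,y,z],None if yaw is None else O(yaw),velocity=.03); f=r.observe()["force"][2]-f0
        if abs(f)>lim: break
    return z,f
def bestyaw(x,y,z,yaw):
    """of yaw and yaw+pi, the one with j6 nearer zero"""
    c=[]
    for k in(-2,-1,0,1,2):
        q=r.inverse_kinematics([x,y,z],O(yaw+k*P))
        if q is not None: c.append((abs(q[5]),(yaw+k*P+P)%(2*P)-P,q[5]))
    c.sort(); return c[0][1]
E
python3 - <<'E'
from h import *
x,y=.446,.344
for yw in np.arange(-3,3.2,.5):
    q=r.inverse_kinematics([x,y,.07],O(yw)); print(round(yw,2),None if q is None else np.round(q[[0,5]],2),end=' ')
print()
r.set_gripper(0)
go(.35,-.05,.3,-P+.1); yw=bestyaw(x,y,.1,-P+.5); go(x,y,.13,yw)
r.line_to([x,y,.092],velocity=.08)
f0=r.observe()["force"][2]
for i in range(14):
    z=.091-.001*i; r.line_to([x,y,z],velocity=.03); o=r.observe(); f=o["force"][2]-f0
    print(round(z,4),np.round(o["position"][2],4),round(f,2))
    if abs(f)>22: break
r.line_to([x,y,.14]); print(r.observe()["t"])
E
```

```text
-3.0 [ 0.93 -2.36] -2.5 [ 0.93 -1.86] -2.0 [ 0.93 -1.36] -1.5 [ 0.93 -0.86] -1.0 [ 0.93 -0.36] -0.5 [0.93 0.14] 0.0 [0.93 0.64] 0.5 [0.93 1.14] 1.0 [0.93 1.64] 1.5 [0.93 2.14] 2.0 [0.93 2.64] 2.5 None 3.0 [ 0.93 -2.65] 
0.091 0.0914 -1.59
0.09 0.09 -1.28
0.089 0.0889 -0.25
0.088 0.088 0.44
0.087 0.0873 2.13
0.086 0.0863 3.05
0.085 0.0851 3.4
0.084 0.0841 3.51
0.083 0.0831 3.62
0.082 0.0821 3.86
0.081 0.0815 6.51
0.08 0.0813 11.19
0.079 0.081 15.31
0.078 0.0808 20.22
9.7583
```

The button went down 6 mm to a hard stop, with about 20 N on it. Next I'll move the grey tin into the tray.

```bash
cat >> h.py <<'E'
HOME=[-0.861,0.255,0.108,0,-1.424,-0.285]
def pick(x,y,ztcp,jaw,strength=30,zhi=.2,op=1.0):
    yw=bestyaw(x,y,ztcp,jaw+P/2)
    r.set_gripper(op); go(x,y,zhi,yw); r.line_to([x,y,ztcp+.04],velocity=.2); r.line_to([x,y,ztcp],velocity=.08)
    r.set_gripper(0,strength); w=r.observe()["width"]; r.line_to([x,y,zhi],velocity=.15)
    print("width mm",w*85,"after lift",r.observe()["width"]*85); return w
E
python3 - <<'E'
from h import *
w=pick(.4564,-.0853,.009,-P/4)
x,y=.5758,.1117; yw=bestyaw(x,y,.02,-.055+P/2+P/2); print("yaw",yw)
go(x,y,.2,yw); r.line_to([x,y,.03],velocity=.15)
print(down(x,y,.02,.011,4))
r.set_gripper(min(1,w+.12)); r.line_to([x,y,.12],velocity=.1); r.movej(HOME)
im=r.capture("top"); cv2.imwrite("pics/top1.png",im[:,:,::-1]); crop(im,180,110,460,275,2.8,"c3"); print(r.observe()["t"])
im=r.capture("side"); cv2.imwrite("pics/side1.png",im[:,:,::-1]); crop(im,60,130,300,310,3.2,"s3")
E
```

```text
width mm 68.30258904684105 after lift 68.2452925212357
yaw -0.054999999999999716
(0.012999999999999994, np.float64(9.703138040602786))
24.75
```

View pics/c3.png

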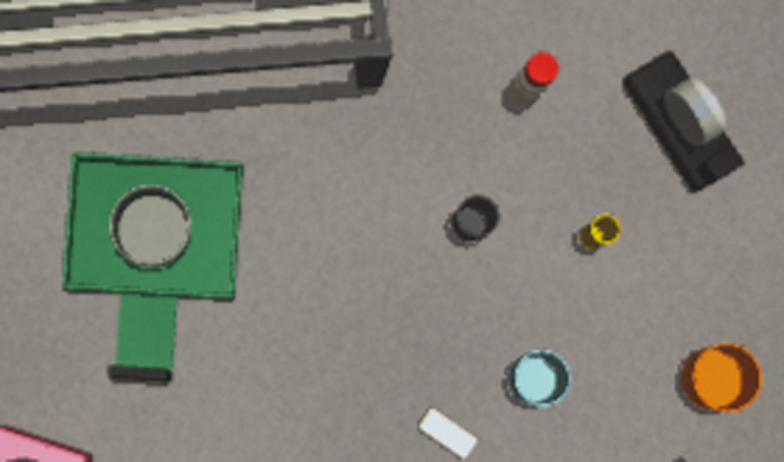

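View pics/s3.png

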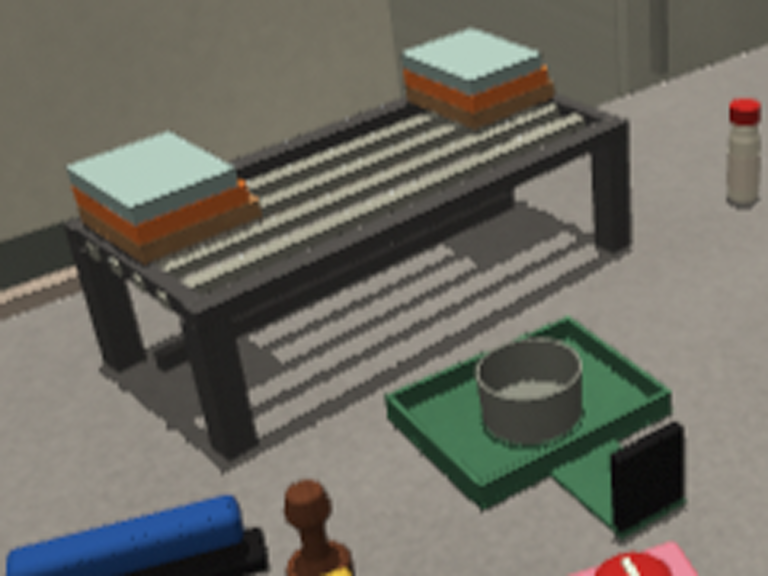

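Top crop: the grey tin stands in the tray, rim centre (150,227), and the tray has not moved. Side crop: the tin is upright, and both rack front corners and post feet are visible. I'll use these to settle which line is the front edge.

```bash
python3 - <<'E'
from h import *
S=lambda x,y,z:p2w(60+(x+.5)/3.2-.5,130+(y+.5)/3.2-.5,z,"side")
m=r.camera_model("side");E=m["extrinsics"];print("cam",-E[:3,:3].T@E[:3,3])
print("top L",S(190,310,.114),"top R",S(629,122,.114))
print("feet",S(222,462,0),S(258,440,0),S(628,250,0),S(600,248,0),S(205,435,0))
C=lambda x,y,z:p2w(180+(x+.5)/2.8-.5,110+(y+.5)/2.8-.5,z)
print("top cam R corner beam top/bottom", C(390,42,.114),C(390,55,.114),C(380,88,0),C(355,90,0))
# project hypotheses rack edge mid into both views
for mx,my,yw in((.6884,.0964,.087),(.6987,.0966,.087)):
    R=np.array([[np.cos(yw),-np.sin(yw)],[np.sin(yw),np.cos(yw)]])
    for yy in(.186,-.186):
        p=R@[0,yy]+[mx,my]
        for z in(0,.1,.114):
            a=w2p([*p,z],"side");b=w2p([*p,z]);print(mx,yy,z,"s3",(a-[60,130])*3.2,"c2",(b-[100,50])*2.7,"c3",(b-[180,110])*2.8)
E
```

```text
cam [0.0074 0.4961 0.5271]
top L [0.6792 0.2814 0.114 ] top R [ 0.7044 -0.0868  0.114 ]
feet [0.6774 0.285  0.    ] [0.6823 0.2577 0.    ] [ 0.704  -0.0812  0.    ] [ 0.7225 -0.0665  0.    ] [0.7112 0.2808 0.    ]
top cam R corner beam top/bottom [ 0.7161 -0.0865  0.114 ] [ 0.7053 -0.0865  0.114 ] [ 0.7047 -0.0878  0.    ] [ 0.7027 -0.0654  0.    ]
0.6884 0.186 0 s3 [229.3147 462.4057] c2 [182.2194 277.3904] c3 [-35.0317 119.6642]
0.6884 0.186 0.1 s3 [198.1762 333.1928] c2 [157.1203 253.0706] c3 [-61.0604  94.4436]
0.6884 0.186 0.114 s3 [193.482  313.7138] c2 [153.2528 249.3233] c3 [-65.0711  90.5575]
0.6884 -0.186 0 s3 [633.471  245.4867] c2 [582.7534 246.1632] c3 [380.3368  87.2803]
0.6884 -0.186 0.1 s3 [630.3043 136.267 ] c2 [592.5539 219.18  ] c3 [390.5003  59.2978]
0.6884 -0.186 0.114 s3 [629.8352 120.0857] c2 [594.0637 215.0231] c3 [392.0661  54.987 ]
0.6987 0.186 0 s3 [221.7954 455.0155] c2 [182.3182 266.4356] c3 [-34.9292 108.3036]
0.6987 0.186 0.1 s3 [190.4164 326.3811] c2 [157.2492 241.1822] c3 [-60.9268  82.1149]
0.6987 0.186 0.114 s3 [185.6888 307.0008] c2 [153.3866 237.2913] c3 [-64.9324  78.0799]
0.6987 -0.186 0 s3 [625.2371 241.0731] c2 [582.538  235.2549] c3 [380.1134  75.968 ]
0.6987 -0.186 0.1 s3 [621.6752 132.3182] c2 [592.3114 207.3466] c3 [390.2488  47.0261]
0.6987 -0.186 0.114 s3 [621.1477 116.2113] c2 [593.8169 203.0475] c3 [391.8101  42.5678]
```

The x≈0.690 edge (yaw ≈ 0.08) fits both views to about 2 mm. Next I'll nest the orange tin, with a live check of the tray and grey tin after the lift.

```bash
cat >> h.py <<'E'
def blobs(im):
    h=cv2.cvtColor(im,cv2.COLOR_RGB2HSV); out={}
    for n,(a,b,s,v) in dict(green=(68,85,120,50),orange=(8,16,180,90),yellow=(24,30,180,120),cyan=(85,95,50,120)).items():
        m=cv2.inRange(h,(a,s,v),(b,255,255)); m[:165 if n=="cyan" else 100]=0; m[320:]=0; m[:,:180]=0; m[:,465:]=0
        k,_,st,ce=cv2.connectedComponentsWithStats(m)
        if k>1:
            i=1+np.argmax(st[1:,4]); out[n]=(np.round(ce[i],1),int(st[i,4]))
            if n=="green":
                c,_=cv2.findContours((_==i).astype(np.uint8),0,2); c=max(c,key=cv2.contourArea); hull=cv2.fillPoly(np.zeros_like(m),[c],255)
                ys,xs=np.where((hull>0)&(cv2.morphologyEx(m,cv2.MORPH_CLOSE,np.ones((2,2)))==0)); out["hole"]=(np.round([xs.mean(),ys.mean()],1),len(xs)); out["box"]=cv2.minAreaRect(c)
    return out
def place(x,y,z0,z1,yaw,lim=4):
    w=r.observe()["width"]
    go(x,y,.2,yaw); r.line_to([x,y,z0],velocity=.15); res=down(x,y,z0,z1,lim); print("placed",res)
    r.set_gripper(min(1,w+.08)); r.line_to([x,y,.2],velocity=.12)
E
python3 - <<'E'
from h import *
print(blobs(cv2.imread("pics/top0.png")[:,:,::-1]),blobs(cv2.imread("pics/top1.png")[:,:,::-1]),sep="\n")
C=lambda x,y,z:p2w(180+(x+.5)/2.8-.5,110+(y+.5)/2.8-.5,z)
print("grey",C(150,228.3,.042), "orange",C(721,378,.042))
w=pick(.4481,-.3769,.029,P/2)
print(blobs(r.capture("top")),r.observe()["t"])
E
```

```text
{'green': (array([233.9, 196.7]), 3261), 'hole': (array([219.3, 191.1]), 113), 'box': ((233.3031005859375, 203.4535675048828), (60.266212463378906, 74.16868591308594), 3.8140745162963867), 'orange': (array([439.8, 244.7]), 274), 'yellow': (array([393.9, 193. ]), 29), 'cyan': (array([371. , 245.7]), 213)}
{'green': (array([234.2, 198.5]), 2497), 'hole': (array([232.6, 191.5]), 847), 'box': ((233.29867553710938, 203.51992797851562), (60.266212463378906, 74.03565216064453), 3.8140745162963867), 'orange': (array([440. , 244.9]), 297), 'yellow': (array([393.9, 193. ]), 29), 'cyan': (array([370.7, 245.5]), 205)}
grey [0.5712 0.1123 0.042 ] orange [ 0.4474 -0.3729  0.042 ]
width mm 55.750864884134046 after lift 55.80074447023816
{'green': (array([234.1, 198.6]), 2509), 'hole': (array([232.8, 191.5]), 848), 'box': ((233.30088806152344, 203.48675537109375), (60.266212463378906, 74.10216522216797), 3.8140745162963867), 'orange': (array([190.3, 103. ]), 9), 'yellow': (array([393.7, 193. ]), 28)} 29.225
```

```bash
python3 - <<'E'
from h import *
im=r.capture("side"); u,v=w2p(r.observe()["position"],"side").astype(int); print(u,v)
a=cv2.resize(im[v-80:v+60,u-70:u+70],None,fx=3.5,fy=3.5)
im=r.capture("top"); u,v=w2p(r.observe()["position"]).astype(int); print(u,v)
b=cv2.resize(im[v-50:v+50,max(u-45,0):u+45],(441,490))
cv2.imwrite("pics/h1.png",cv2.resize(np.hstack([a,b])[:,:,::-1],(780,425)))
E
```

```text
414 133
464 242
```

View pics/h1.png

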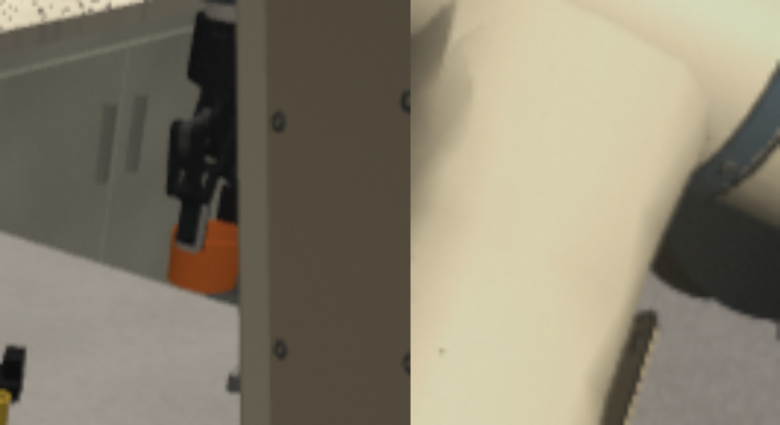

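The orange tin is held level, with the fingers over roughly the top 12 mm. The measurement puts the grey tin at x≈0.572, so I'll place there.

```bash
python3 - <<'E'
from h import *
x,y=.572,.1117
place(x,y,.062,.037,bestyaw(x,y,.06,P/2+P/2),5)
r.movej(HOME); im=r.capture("top"); cv2.imwrite("pics/top2.png",im[:,:,::-1]); print(blobs(im),r.observe()["t"])
im2=r.capture("side")
a=cv2.resize(im[150:260,190:410],None,fx=3.5,fy=3.5,interpolation=2)
b=cv2.resize(im2[210:310,170:290],None,fx=2.2,fy=2.2,interpolation=2)
a[-b.shape[0]:,-b.shape[1]:]=b
cv2.imwrite("pics/n1.png",a[:,:,::-1])
E
```

```text
placed (0.04099999999999998, np.float64(7.970654983815254))
{'green': (array([234.2, 197.6]), 2465), 'hole': (array([232.9, 194.3]), 866), 'box': ((233.31129455566406, 203.51947021484375), (60.31980895996094, 73.98065185546875), 3.5763344764709473), 'orange': (array([224.4, 193.3]), 73), 'yellow': (array([393.9, 193. ]), 29), 'cyan': (array([371. , 245.7]), 213)} 41.85
```

View pics/n1.png

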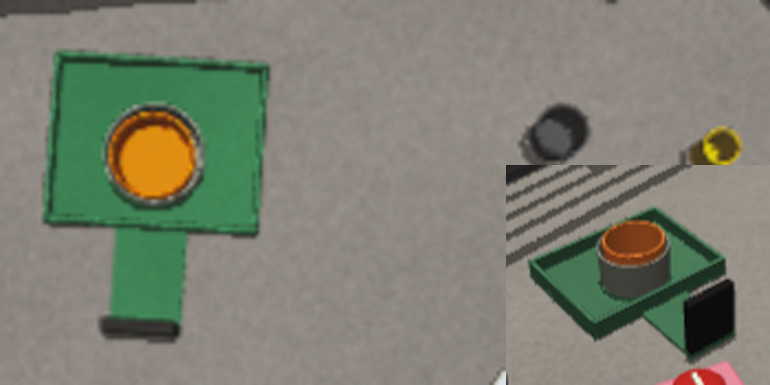

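The orange tin is seated in the grey one, and the tray has not moved. The stack shifted about 6 mm toward the pull and is now at (233.6,193.8). Blue goes next.

```bash
python3 - <<'E'
from h import *
C=lambda x,y,z:p2w(180+(x+.5)/2.8-.5,110+(y+.5)/2.8-.5,z)
s=p2w(233.6,193.8,.042); so=p2w(190+153.5/3.5-.36,150+154.5/3.5-.36,.051); print("stack",s,so,"blue",C(539.5,379,.046))
s=(s+so)/2
pick(.4462,-.2193,.038,P/2)
im=r.capture("top"); print({k:v[0] for k,v in blobs(im).items()})
u=[x for x in blobs(im)["hole"][0]]
if abs(u[0]-232.9)<2 and abs(u[1]-194.3)<2:
    place(s[0],s[1],.078,.050,bestyaw(s[0],s[1],.06,P),5)
    r.movej(HOME); im=r.capture("top"); cv2.imwrite("pics/top3.png",im[:,:,::-1]); print(blobs(im),r.observe()["t"])
    im2=r.capture("side")
    a=cv2.resize(im[150:260,190:410],None,fx=3.5,fy=3.5,interpolation=2)
    b=cv2.resize(im2[210:310,170:290],None,fx=2.2,fy=2.2,interpolation=2)
    a[-b.shape[0]:,-b.shape[1]:]=b
    cv2.imwrite("pics/n2.png",a[:,:,::-1])
E
```

```text
stack [0.565  0.1114 0.042 ] [0.5639 0.1109 0.051 ] blue [ 0.4452 -0.2185  0.046 ]
width mm 45.75268458777936 after lift 46.01877135560681
{'green': array([234. , 197.6]), 'hole': array([232.9, 194.5]), 'box': (233.19171142578125, 203.52850341796875), 'orange': array([224.4, 193. ]), 'yellow': array([392.5, 191.2])}
placed (0.05199999999999998, np.float64(6.236957621602505))
{'green': (array([234. , 197.6]), 2496), 'hole': (array([232.8, 194.4]), 861), 'box': ((233.30088806152344, 203.48675537109375), (60.266212463378906, 74.10216522216797), 3.8140745162963867), 'orange': (array([234.8, 203.6]), 34), 'yellow': (array([393.9, 193. ]), 29), 'cyan': (array([234.2, 195.9]), 218)} 60.5583
```

View pics/n2.png

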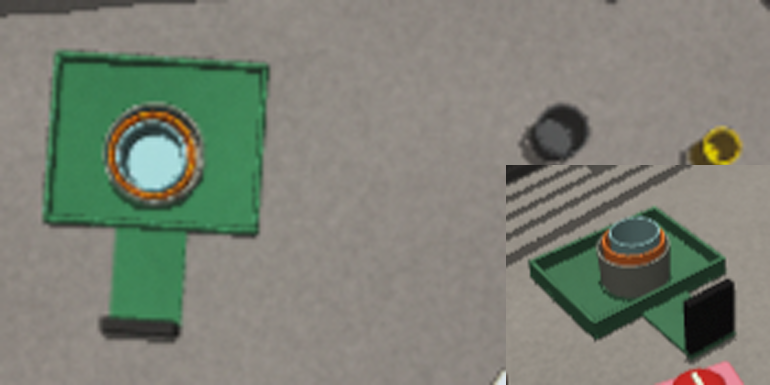

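Blue is seated at exactly the expected height, stack still at (234,194). Dark and yellow next.

```bash
python3 - <<'E'
from h import *
s=p2w(190+154.5/3.5-.36,150+155/3.5-.36,.060); print("stack",s); s=(s+[.565,.111,0])/2
u0=np.array([232.8,194.4])
for n,x,y,zt,zs in(("dark",.5816,-.1653,.041,.060),("yellow",.5722,-.2745,.0455,.0695)):
    print(n); w=pick(x,y,zt,P/2)
    im=r.capture("top"); h=blobs(im)["hole"]; print(h,blobs(im)["box"][0])
    if np.abs(h[0]-u0).max()>2: print("moved!"); break
    place(s[0],s[1],zs+.028,zs-.003,bestyaw(s[0],s[1],.06,P),4)
    print(r.observe()["t"])
r.movej(HOME); im=r.capture("top"); cv2.imwrite("pics/top4.png",im[:,:,::-1]); print(blobs(im),r.observe()["t"])
im2=r.capture("side")
a=cv2.resize(im[150:260,190:410],None,fx=3.5,fy=3.5,interpolation=2)
b=cv2.resize(im2[210:310,170:290],None,fx=3.2,fy=3.2,interpolation=2)
a[-b.shape[0]:,-b.shape[1]:]=b
cv2.imwrite("pics/n3.png",a[:,:,::-1])
E
```

```text
stack [0.5624 0.1095 0.06  ]
dark
width mm 35.424460140052766 after lift 35.340948728921205
(array([220.3, 192.8]), 128) (228.4243621826172, 203.796142578125)
moved!
{'green': (array([234.1, 197.6]), 2489), 'hole': (array([232.9, 194.5]), 857), 'box': ((233.31129455566406, 203.51947021484375), (60.31980895996094, 73.98065185546875), 3.5763344764709473), 'orange': (array([229.1, 196.7]), 66), 'yellow': (array([393.9, 193. ]), 29), 'cyan': (array([234.2, 195.9]), 217)} 67.8333
```

View pics/n3.png

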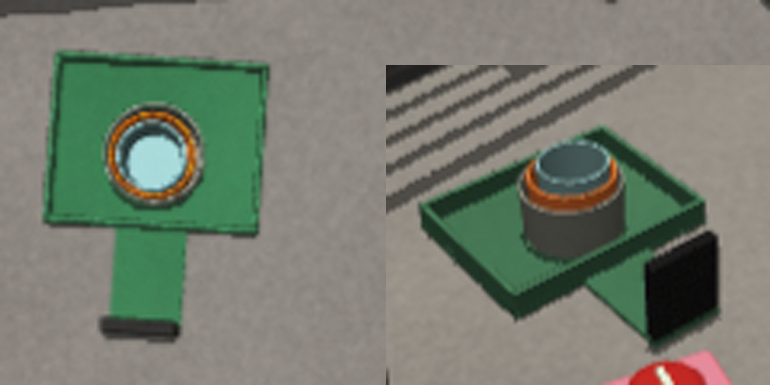

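That was a false alarm: the arm hid part of the tray. The stack has not moved and the gripper still holds the dark tin. I'll carry on, checking from home from now on.

```bash
python3 - <<'E'
from h import *
s=np.array([.5637,.1103])
u0=np.array([232.9,194.5])
def chk():
    r.movej(HOME); im=r.capture("top"); b=blobs(im); print(b["hole"],b["box"],"w",r.observe()["width"]*85,r.observe()["t"]); return im,np.abs(b["hole"][0]-u0).max()<2
place(s[0],s[1],.088,.057,bestyaw(s[0],s[1],.06,P),4)
pick(.5722,-.2745,.0455,P/2)
im,ok=chk()
if ok:
    place(s[0],s[1],.098,.066,bestyaw(s[0],s[1],.06,P),4); im,ok=chk()
cv2.imwrite("pics/top5.png",im[:,:,::-1])
im2=r.capture("side")
a=cv2.resize(im[150:260,190:410],None,fx=3.5,fy=3.5,interpolation=2)
b=cv2.resize(im2[210:310,170:290],None,fx=3.2,fy=3.2,interpolation=2)
a[-b.shape[0]:,-b.shape[1]:]=b
cv2.imwrite("pics/n4.png",a[:,:,::-1])
E
```

```text
placed (0.05999999999999997, np.float64(4.279409594466423))
width mm 23.634480874493207 after lift 23.16741070894384
(array([232.8, 194.4]), 857) ((233.30088806152344, 203.48675537109375), (60.266212463378906, 74.10216522216797), 3.8140745162963867) w 23.170706586121998 87.1667
placed (0.06899999999999998, np.float64(5.846641562171251))
(array([232.9, 194.6]), 851) ((233.30088806152344, 203.48675537109375), (60.266212463378906, 74.10216522216797), 3.8140745162963867) w 29.90356349854015 101.7333
```

View pics/n4.png

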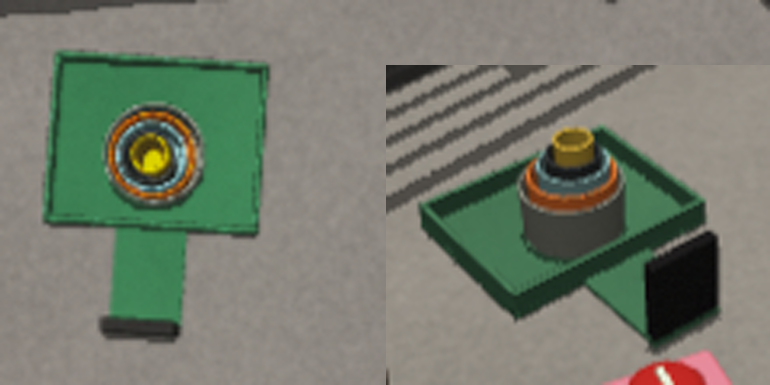

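All five tins are nested: the stack is concentric in the top view and upright in the side view. Next I'll grip the pull and slide the tray to about 10 mm short of flush.

```bash
python3 - <<'E'
from h import *
px,py,a0=.446,.1185,-.054
yw=bestyaw(px,py,.03,a0+P/2); print("yaw",yw, a0)
r.set_gripper(.6); go(px,py,.16,yw); r.line_to([px,py,.026],velocity=.1)
r.set_gripper(0,60); o=r.observe(); print("w",o["width"]*85,o["force"],o["wrist_torque"])
d=.13; ps=.078; m=np.array([.690,.0972]); e=m-.070*np.array([np.cos(ps),np.sin(ps)]); e=e-.010*np.array([np.cos(ps),np.sin(ps)])
s=np.array([px,py])
N=4
for i in range(1,N+1):
    q=s+(e-s)*i/N; r.line_to([*q,.026],O(yw+d*1.015*i/N),velocity=.05)
    o=r.observe(); print(o["position"],o["ee_rot"][2],o["force"],o["wrist_torque"])
print(o["t"],"e",e)
im=r.capture("top"); im2=r.capture("side"); cv2.imwrite("pics/top6.png",im[:,:,::-1]); cv2.imwrite("pics/side6.png",im2[:,:,::-1])
crop(im2,90,170,270,300,4.4,"s6")
E
```

```text
yaw -1.6247963267948968 -0.054
w 9.370285771370376 [ 2.8234 -0.5726  2.7654] [-0.0616 -0.65   -0.0992]
[0.4837 0.1109 0.0266] -1.592081957951299 [-16.0083   0.8559  19.352 ] [0.4973 4.6887 0.104 ]
[0.5248 0.1041 0.0266] -1.5589317584064781 [-13.187    1.1403  17.289 ] [0.3968 4.2634 0.0954]
[0.566  0.0974 0.0267] -1.5256804305743419 [-13.0031   0.6017  15.4342] [0.3684 3.9132 0.1824]
[0.6072 0.0906 0.0266] -1.4924942283627547 [-11.1875   0.5215  13.9448] [0.3406 3.5689 0.2041]
110.3417 e [0.6102 0.091 ]
```

View pics/s6.png

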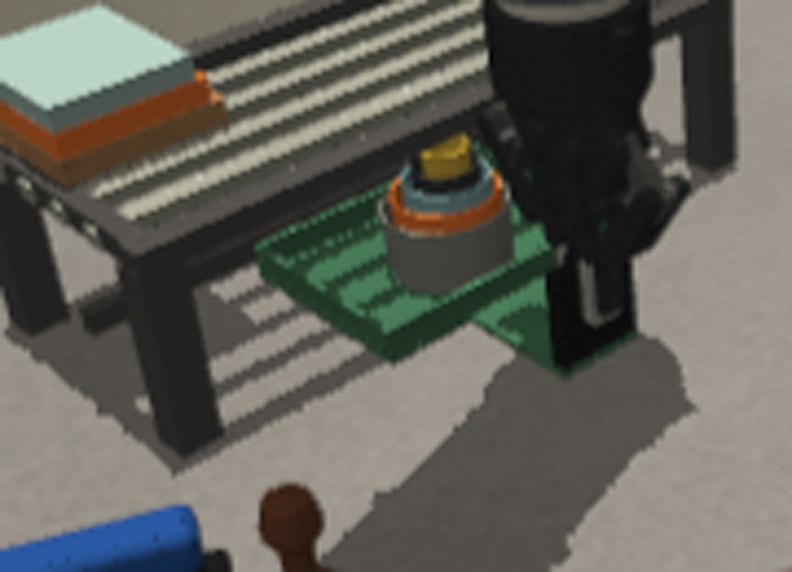

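```bash
python3 - <<'E'
from h import *
S=lambda x,y,z:p2w(90+(x+.5)/4.4-.5,170+(y+.5)/4.4-.5,z,"side")
a,b=S(260,248,.024),S(390,333,.024); print("tray left wall top back/front",a,b,"len",np.linalg.norm(a-b),"yaw",np.arctan2(*(a-b)[1::-1]))
c=S(552,256,.024); print("front top edge",b,c,"yaw",np.arctan2(*(b-c)[1::-1])-P/2)
im=cv2.imread("pics/top6.png")[:,:,::-1]
b6=blobs(im); print(b6.get("box"))
crop(im,150,120,330,250,4.4,"t6")
E
```

```text
tray left wall top back/front [0.7802 0.183  0.024 ] [0.665  0.1734 0.024 ] len 0.1155732159990553 yaw 0.08325553125700592
front top edge [0.665  0.1734 0.024 ] [0.6672 0.0744 0.024 ] yaw 0.022066488960166497
((256.4399719238281, 112.41999053955078), (4.9193501472473145, 22.36068344116211), 79.69515228271484)
```

View pics/t6.png

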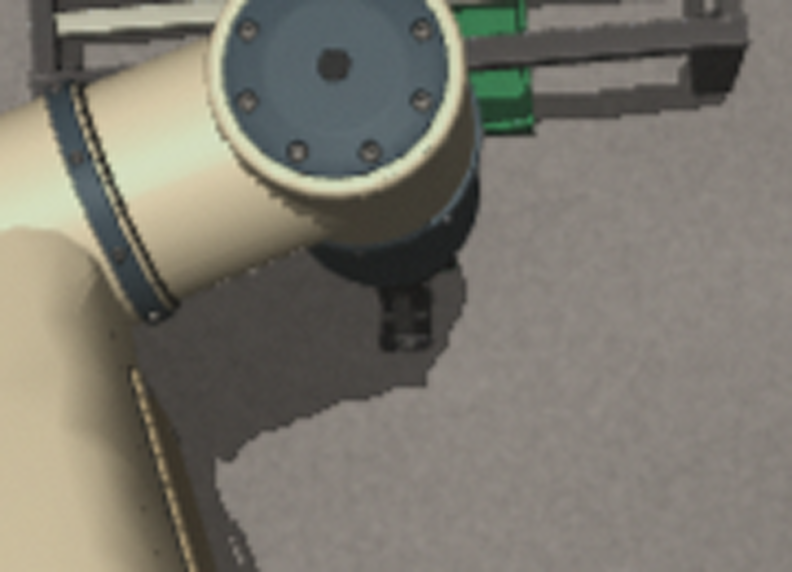

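```bash
python3 - <<'E'
from h import *
ps=.078; d=np.array([np.cos(ps),np.sin(ps)]); e=np.array([.6102,.091]); yw=-1.6248+.132
r.line_to([*e,.029],O(yw),velocity=.02); o=r.observe(); print("z",o["position"],o["force"],o["wrist_torque"])
for i in range(1,24):
    q=e+d*.001*i; r.line_to([*q,.029],O(yw),velocity=.02); r.pause(.05); o=r.observe()
    f=o["force"]; print(i,np.round((o["position"][:2]-e)@d*1e3,2),np.round(f,1),np.round(o["wrist_torque"][2],2),round(o["ee_rot"][2],4))
    if -(f[:2]@d)>26: break
print(o["t"])
E
```

```text
z [0.6082 0.0908 0.0274] [-3.9556  0.4745 -2.0308] [0.1979 1.2309 0.1525]
1 0.39 [-2.1 -0.1 -4.9] 0.06 -1.4932
2 1.88 [ 1.1  0.1 -8.9] 0.01 -1.493
3 2.98 [ 0.9 -0.1 -8.2] -0.02 -1.493
4 4.02 [ 0.1 -0.1 -8.8] -0.02 -1.4928
5 5.03 [-0.7  0.4 -7.5] 0.02 -1.4928
6 6.04 [ 0.3 -0.  -9.5] 0.03 -1.4929
7 7.07 [ 0.1 -0.7 -7.8] 0.01 -1.4929
8 8.08 [ 0.3 -0.9 -8.1] -0.0 -1.4929
9 9.08 [-0.6  0.  -9.4] -0.01 -1.4929
10 10.07 [-0.1  0.1 -8.5] -0.03 -1.4928
11 11.07 [ 0.   0.7 -8.9] 0.01 -1.4928
12 11.71 [-0.9  0.2 -7.7] 0.02 -1.4929
13 11.82 [-4.  -1.9 -6. ] 0.13 -1.4928
14 11.9 [-7.1 -1.6 -5.4] 0.24 -1.4928
15 11.97 [-11.1  -3.4  -3. ] 0.33 -1.4928
16 12.04 [-14.2  -3.3  -1.6] 0.43 -1.4927
17 12.11 [-16.5  -5.2   0. ] 0.49 -1.4927
18 12.16 [-19.8  -5.1   1.2] 0.54 -1.4927
19 12.2 [-22.7  -5.4   3.6] 0.62 -1.4927
20 12.22 [-24.8  -5.7   5.4] 0.62 -1.4928
21 12.22 [-28.4  -7.2   6.3] 0.63 -1.4929
117.0417
```

The back left corner is touching the stop bar first. I'll try small yaw changes and look for the one where contact comes latest and is centred.

```bash
python3 - <<'E'
from h import *
ps=.078; d=np.array([np.cos(ps),np.sin(ps)]); n=np.array([-d[1],d[0]]); e=np.array([.6102,.091]); yw=-1.6248+.132
def at(s,k,v=.02): r.line_to([*(e+d*s),.029],O(yw+k),velocity=v)
t0=None
for k in(.0,.012,.024,.036):
    at(.0095,k); r.pause(.1); o0=r.observe()
    for s in np.arange(.0112,.018,.0006):
        at(s,k,.03); o=r.observe(); f=o["force"]-o0["force"]
        if -(f[:2]@d)>7: break
    r.pause(.1); o=r.observe(); f=o["force"]-o0["force"]; tz=o["wrist_torque"][2]-o0["wrist_torque"][2]
    fd,fn=f[:2]@d,f[:2]@n
    print(k,"cmd",round(s*1e3,1),"pos",round((o["position"][:2]-e)@d*1e3,2),"fd,fn",round(fd,1),round(fn,1),"tz",round(tz,3),"dy",round((.19*fn-tz)/fd,3),o["t"])
at(.0095,.012)
E
```

```text
0.0 cmd 13.6 pos 11.89 fd,fn -8.5 -2.3 tz 0.14 dy 0.069 119.2167
0.012 cmd 14.2 pos 12.53 fd,fn -6.7 -0.6 tz 0.121 dy 0.035 121.275
0.024 cmd 14.2 pos 11.98 fd,fn -8.5 3.1 tz -0.061 dy -0.077 123.3583
0.036 cmd 13.0 pos 11.18 fd,fn -7.9 3.4 tz 0.016 dy -0.079 124.9417
```

The contact data puts square at k≈0.0126, with contact at about 12.7 mm, so flush is at about 9.7 mm. I'll go there, lower, release and check.

```bash
python3 - <<'E'
from h import *
ps=.078; d=np.array([np.cos(ps),np.sin(ps)]); e=np.array([.6102,.091]); yw=-1.6248+.132+.0126
def at(s,z,v=.02): r.line_to([*(e+d*s),z],O(yw),velocity=v); r.pause(.1); o=r.observe(); print((o["position"][:2]-e)@d*1e3,o["position"][2],o["ee_rot"][2],o["force"],o["wrist_torque"][2]); return o
at(.0097,.029); at(.0097,.0274)
r.set_gripper(.3); o=at(.0097,.0274)
r.line_to([*(e+d*.0097),.2],velocity=.15); 
r.movej(HOME)
print(r.observe()["t"])
im=r.capture("top"); im2=r.capture("side"); cv2.imwrite("pics/top7.png",im[:,:,::-1]); cv2.imwrite("pics/side7.png",im2[:,:,::-1])
a=cv2.resize(im[100:220,150:330],(780,520),interpolation=2)[:,:]
b=cv2.resize(im2[170:280,100:270],(618,400),interpolation=2)
cv2.imwrite("pics/f7.png",cv2.resize(np.vstack([a,np.pad(b,((0,0),(0,162),(0,0)))])[:,:,::-1],(500,590))) 
crop(im,150,105,330,225,4.4,"t7"); crop(im2,100,170,270,290,4.6,"s7")
E
```

```text
9.91863411317661 0.029015181065461065 -1.4802255381144682 [-0.3742  0.7818 -8.4374] 0.03627667074899961
10.121875309168935 0.027823580952811792 -1.4800390829704604 [-0.7677 -0.395  -6.6928] -0.015393671854796367
9.806611175533428 0.02748050964200694 -1.4801784309687096 [-0.1951 -0.1886 -0.4895] 0.025787765102393074
130.45
```

View pics/s7.png

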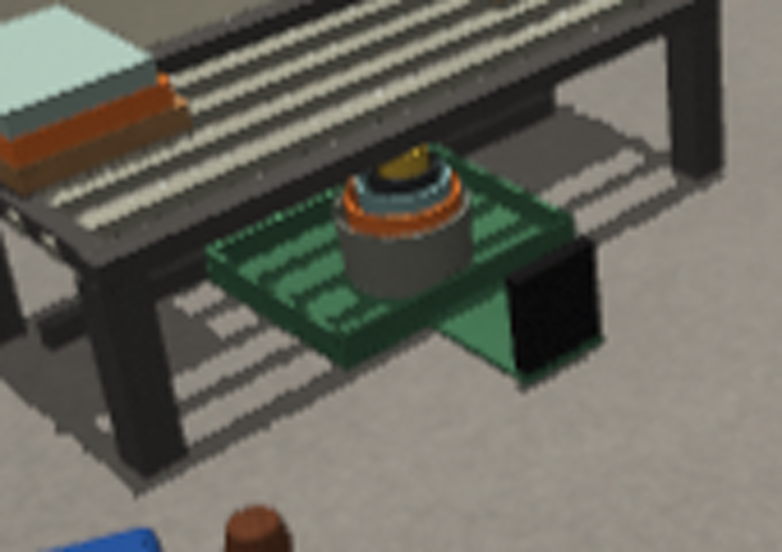

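The side crop shows the tray front corner at (345,366). The line through the post feet passes x=345 at row 370, so the tray is flush and square to about 1 mm, and the stack is intact and clear of the deck. Now I'll reset the button.

```bash
python3 - <<'E'
from h import *
im=cv2.imread("pics/top7.png")[:,:,::-1]; h=cv2.cvtColor(np.ascontiguousarray(im),cv2.COLOR_RGB2HSV)
m=cv2.inRange(h,(0,150,80),(5,255,255))|cv2.inRange(h,(174,150,80),(180,255,255)); m[:,:105]=0;m[:,160:]=0;m[:215]=0;m[270:]=0
b=cv2.boundingRect(m); c=p2w(b[0]+b[2]/2-.5,b[1]+b[3]/2-.5,.074); print(b,"head",c)
x,y=(c[:2]+[.448,.3447])/2; print(x,y)
y0=-.1; z=.066
r.set_gripper(.85); go(x,y,.16,y0); r.line_to([x,y,z],velocity=.1)
r.set_gripper(0,30); o=r.observe(); print("w",o["width"]*85,o["force"],o["wrist_torque"]); 
if 36<o["width"]*85<44:
    for i in range(1,13):
        a=.1*i; r.line_to([x,y,z+.006*min(a,1)+(.0001 if i>10 and i%2 else 0)],O(y0-a),velocity=.0015 if i<=10 else .0003); o=r.observe(); print(round(a,2),round(o["ee_rot"][2],3),o["position"],np.round(o["force"],1),round(o["wrist_torque"][2],3),round(o["t"],2))
E
```

```text
(122, 234, 17, 18) head [0.4459 0.346  0.074 ]
0.44693992633763086 0.34534943414642116
w 36.84740729427134 [-2.4251  1.5522  3.4219] [0.9347 0.5861 0.071 ]
0.1 -0.198 [0.4474 0.3464 0.0674] [-1.6  3.6  5.9] -0.047 135.98
0.2 -0.298 [0.4474 0.3465 0.068 ] [-1.7  4.3  5.5] 0.03 136.33
0.3 -0.398 [0.4474 0.3466 0.0686] [-2.8  4.4  5.3] -0.026 136.68
0.4 -0.497 [0.4474 0.3466 0.0692] [-2.6  4.9  6. ] 0.042 137.03
0.5 -0.597 [0.4475 0.3467 0.0698] [-2.2  4.6  4.9] 0.006 137.38
0.6 -0.697 [0.4475 0.3467 0.0704] [-2.2  5.5  5.6] -0.012 137.73
0.7 -0.797 [0.4476 0.3468 0.071 ] [-1.1  5.2  4.1] -0.011 138.08
0.8 -0.897 [0.4476 0.3468 0.0716] [-1.3  5.   5.1] -0.013 138.43
0.9 -0.997 [0.4477 0.3469 0.0723] [-1.2  5.3  4.9] -0.026 138.78
1.0 -1.097 [0.4477 0.3469 0.0729] [0.2 5.1 4.8] -0.025 139.13
1.1 -1.195 [0.448  0.3461 0.0729] [2.2 3.7 4.3] 0.444 139.38
1.2 -1.295 [0.448  0.3459 0.0727] [4.6 4.  5.5] 0.244 139.63
```

Torque jumped from about 0 to 0.44 N·m just past 1.0 rad, so that is the end stop. I'll release and do a last check.

```bash
python3 - <<'E'
from h import *
r.set_gripper(.85); o=r.observe(); p=o["position"]; r.line_to([p[0],p[1],.17],velocity=.08); r.movej(HOME)
im=r.capture("top"); im2=r.capture("side"); cv2.imwrite("pics/top8.png",im[:,:,::-1]); print(r.observe()["t"])
a=im[50:270,95:465]; b=im2[160:390,50:300]
a=cv2.resize(a,(780,464),interpolation=2); 
cv2.imwrite("pics/f8.png",a[:,:,::-1]); crop(im2,50,160,310,390,2.55,"s8")
d=cv2.absdiff(im,cv2.imread("pics/top7.png")[:,:,::-1]).max(2)>50; ys,xs=np.where(d); print(len(xs),xs.min() if len(xs) else 0,xs.max() if len(xs) else 0,ys.min() if len(xs) else 0,ys.max() if len(xs) else 0)
E
```

```text
144.6083
76 121 530 234 414
```

View pics/f8.png

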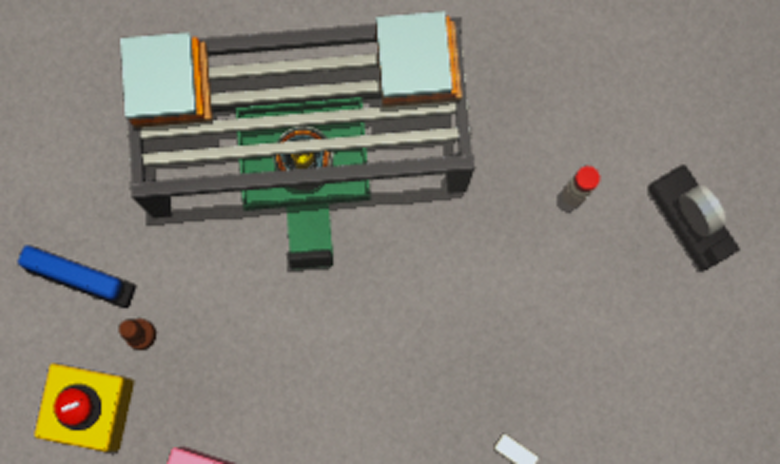

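View pics/s8.png

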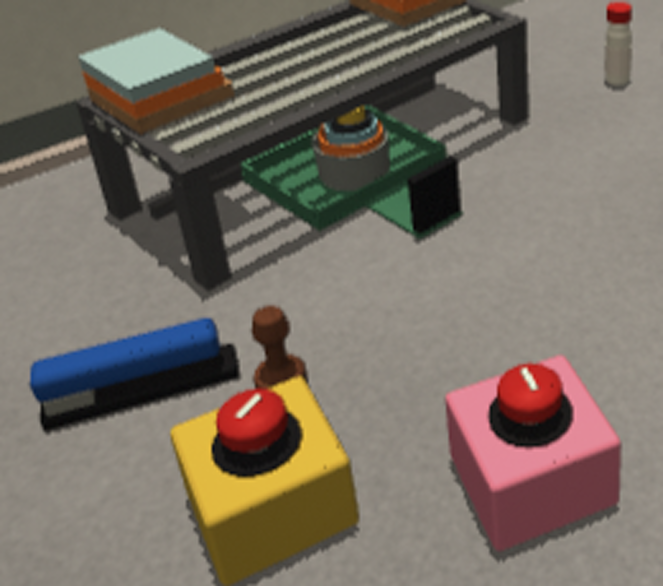

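The top crop shows the tray flush under the deck, the mark on the head turned about 1 rad and the bystanders unmoved. The tray's slope looks slightly off the rack's in the picture, so I'll measure both numerically before handing in.

```bash
python3 - <<'E'
from h import *
im=cv2.imread("pics/top8.png"); h=cv2.cvtColor(im,cv2.COLOR_BGR2HSV).astype(int); g=im[:,:,1].astype(float)-im[:,:,2]
gray=im.max(2).astype(float)
def sub(col,r0,r1,th):  # last row where value crosses th, subpixel
    for v in range(r1,r0,-1):
        if col[v]>th>=col[v+1]: return v+(col[v]-th)/(col[v]-col[v+1])
W=[];
for u in list(range(214,230))+list(range(254,267)):
    v=sub(g[:,u],135,156,18)
    if v: W.append(p2w(u,v,.012)[:2])
W=np.array(W); k=np.polyfit(W[:,1],W[:,0],1); res=W[:,0]-np.polyval(k,W[:,1]); W=W[abs(res)<.004]; k=np.polyfit(W[:,1],W[:,0],1)
print("tray front: x=",k,"yaw",-np.arctan(k[0]),"rms",np.std(W[:,0]-np.polyval(k,W[:,1])),len(W))
# deck front edge lower boundary: dark -> brighter desk outside tray columns
D=[]
for u in list(range(175,205))+list(range(275,303)):
    vv=int(145-(u-160)*.092)
    c=gray[:,u]; s=range(vv-6,vv+5); j=max(s,key=lambda v:c[v+1]-c[v]); D.append((*p2w(u,j+.5,.1)[:2],c[j+1]-c[j]))
D=np.array(D); D=D[D[:,2]>15]
for _ in range(3):
    k2=np.polyfit(D[:,1],D[:,0],1); D=D[abs(D[:,0]-np.polyval(k2,D[:,1]))<.005]
print("deck edge",k2,"yaw",-np.arctan(k2[0]),len(D)); 
for yy in(.18,.1,.03): print(yy,np.polyval(k,yy)-np.polyval(k2,yy))
E
```

```text
tray front: x= [-0.0931  0.6992] yaw 0.09285833978734678 rms 0.000551025779621794 29
deck edge [-0.0928  0.697 ] yaw 0.09256726933977866 57
0.18 0.0021322505721286245
0.1 0.00215573751620024
0.03 0.0021762885922628206
```

```bash
python3 -c "
from h import *
r.sign_off()"
```

```text
the job is handed in; nothing more can be done
```

The job is done and handed in at about 145 s of the 210 s allowed; the sign-off gives no verdict.

- **Press:** I pressed the red head on the yellow box first. It went down 6 mm to a hard stop.
- **Nesting:** All five tins were there and all are nested, with grey standing in the tray, then orange, blue, dark and yellow. In the last pictures the stack is upright and clear of the deck. The stack shifted about 6 mm inside the tray when I put orange in.
- **Tray:** I squared the tray against the stop bar by touch, then drew it back about 3 mm to flush. By the touch readings it sits within about 0.5 mm of flush. The top camera shows its front parallel to the deck edge to about 0.0003 rad. The side view agrees on flush to about 1 mm.
- **Reset:** I turned the head clockwise 1.0 rad to its end stop, where the torque rose to 0.44 N·m. The white mark moved about 1 rad and the head looks raised again.
- **Bystanders:** In the last picture they looked where they started, and the tray and tins had not moved since the tray was set.

**Disagreements:**
- The top camera's flush offset came out between about 0 and 5 mm further in, depending on which height of the tray wall the measured edge belongs to. I trusted the touch readings instead.
- One "tray moved" alarm was false; the arm was hiding part of the tray.

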